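# Set the fan bracket to the pen line and clamp it

## Task

On the wooden mounting board, slide the slotted aluminium bracket until its pointed tab lines up with the pen line on the strip of masking tape (the other strip has no line), while both clamp knobs are still loose. Then turn both black bar knobs clockwise all the way to their stops to clamp it, so that it stays on the line. Do not disturb the hardware and tools lying about.

Things in the scene. Friction and masses are not known exactly. Their poses are not given: they have to be found in the camera images.
- board: fixed wooden board, 340 x 340 x 18 mm, lying on the table; origin at the centre of its underside; its y axis is the direction of the bracket's slots and travel, its x axis points away from the robot (give or take its yaw)
- lug (a point): centre of the bracket's upright lug, the place to grip the bracket: an aluminium plate 44 mm long along board x, 12 mm thick along board y, its rounded top 80 mm and this point 60 mm above the work surface; a 22 mm wide foot strip runs along its base up to 28 mm. The bracket is held in its slots: it can only slide, not lift or turn. Its flat base is 200 mm (x) by 140 mm (y), 6 mm thick, on the board, with two slots along y, through which the knobs' bolts pass
- pointer (a point): tip of the small flat triangular tab at the middle of the bracket's far (+x) edge, 22 mm above the work surface; 119 mm from the lug's centre along board x, same board y as the lug's centre plane; moves with the bracket
- mark_line (a point): middle of the pen line (black felt pen, 4 mm wide, 46 mm long along board x) on a strip of masking tape 46 x 28 mm, flat on the board just beyond the bracket's far edge; axes parallel to the board's. The pointer's tip must get the same board y as this line
- plain_tape (a point): middle of the other strip of masking tape, same size, without a line, on the other side: not the target
- bracket (a joint): position of the bracket along its slots in m, along board y; 0 at mid travel (lug in line with the two knobs), end stops at -0.042 and 0.042. Slides with about 3 N of friction and stays where it is left; turning the knobs does not move it
- knob_near_grip (a point): grip centre of the clamp knob nearer to the robot (board x = -75 mm, y = 0): black bar handle 52 mm long, 14 mm thick, 28 mm high on a 16 mm stem; bar from 42 to 70 mm above the work surface; this point is on the upright turning axis, 60 mm above the work surface. The knobs do not move with the bracket; the lug's nearest edge is 53 mm from a knob's axis along board x
- knob_far_grip (a point): grip centre of the clamp knob farther from the robot (board x = +75 mm, y = 0): same shape and height as the near one
- knob_near (a joint): turn of that knob in rad, grows CLOCKWISE seen from above. 0: bar along the slots (board y), loose; 1.571: bar square across the slots (board x), the end stop, fully tight. Starts loose at 0.1 to 0.45. Turns against a light steady friction (0.06 N m), no spring, stays where it is left
- knob_far (a joint): as knob_near, for the far knob
- bolt_1: loose hexagon-head bolt standing on its head, 20 mm across and 40 mm tall, on the board; origin under its head; leave alone
- bolt_2: a second such bolt, on the board; leave alone
- washer: loose flat washer, 30 mm across, 5 mm thick, on the board; origin at its underside; leave alone
- tape_roll: roll of masking tape lying flat, 100 mm across, 25 mm high, on the table; leave alone
- paint_can: bare metal can, 84 mm across, 100 mm tall, on the table; leave alone
- screwdriver: screwdriver lying on the table; leave alone
- wrench: wrench lying on the table; leave alone
- sanding_block: cork sanding block 110 x 60 x 35 mm, on the table; leave alone

How it is judged:
On the way, in this order (a step that is already met when the one before it is completed fails the run):
1. the bracket's pointer stands still within 4 mm of the pen line, with both knobs still loose (less than 0.8 rad) (y of pointer in the frame of mark_line between -0.004 and 0.004 m and velocity of joint bracket between -0.004 and 0.004 m/s and value of joint each of knob_near, knob_far below 0.8 rad), for 0.4 s.
2. both knobs are turned clockwise to their stops (beyond 1.38 rad) with the pointer on the line (y of pointer in the frame of mark_line between -0.004 and 0.004 m and value of joint each of knob_near, knob_far above 1.38 rad), for 0.2 s.
At the end, for the whole second after the job is handed in: The pointer is within 4 mm of the pen line along the board's y, the bracket is at rest and both knobs are within 0.19 rad of their clockwise stops (all of step 2 and velocity of joint bracket between -0.004 and 0.004 m/s); the robot touches nothing.
It fails at once if a bystander (bolt, washer, tape roll, can, tool, sanding block) is shifted by more than 30 mm (distance of any of bolt_1, bolt_2, washer, tape_roll, paint_can, screwdriver, wrench, sanding_block from where it was at the start of the episode above 0.03 m).
It also fails if it takes over 62 s, if anything falls off the work surface, if the arm or the gripper's body presses on something with over 40 N, if the wrist force passes 120 N, or if a joint passes its speed limit or range.

## Robot

A 6-joint arm with a two-finger parallel gripper is mounted at the origin on the work surface. World frame = base frame: x ahead of the robot, y to its left, z up, the work surface at z = 0. Lengths are in m, angles in rad, forces in N, time in s.
With the tool pointing down it reaches from about 0.375 to 0.9 m from the base axis. Payload 3.1 kg.
Tool frame: the origin (TCP) lies midway between the tips of the shut fingers; the grasp point (between the pads) lies 19 mm behind it (pinch_z is the distance from the TCP to the grasp point, in m); y points along the fingers, z is the direction in which the jaws open and shut, and the axes are right-handed (so a half turn about y gives the same grasp; the last joint's range is limited). The gripper opens to 87 mm and grips with 3 to 60 N. Pads are 19 mm wide; open, the fingers measure 117 mm over their backs; the gripper's body (75 mm by 190 mm) begins 51 mm behind the grasp point.
Start: joints at [-1.3, 0.527, 1.433, -0, 1.181, -0.178], TCP at [0.271, -0.563, 0.223] pointing down, gripper open.
Joint ranges: [-3.08, 3.08], [-0.75, 2.2], [0.22, 2.44], [-1.43, 4.57], [0, 2.65], [-2.85, 2.85]. Speed limits (rad/s): [2.79, 2.79, 3.14, 3.14, 3.14, 3.14].

## Interface

Orientations are given as a unit quaternion [x, y, z, w].
In Python, from rig import * gives the robot as it stands.
- The arm moves only by the tool drive_tool, never from a script. Its argument "plan" is a list of rows, each a list of 7 numbers: the shift along the tool's x, y, z in mm, then the turn, a rotation vector about the tool's x, y, z in degrees, then the finger opening in mm, from 0 to 87. A call has 1 to 10 rows; each row is the pose to reach, as a shift and turn from the pose commanded when the call began, along the tool's axes at that moment; what a row does not reach only later rows make up. A row lasts 1/10 s, in which the tool goes at most 50 mm and 8.59 degrees, less where a joint would pass 70% of its speed; a pose out of reach is approached as far as the arm can. A call with a gripper value outside its range is refused whole. The fingers move at their own pace and stop on an object; "newtons" is the grip in N (left out, the last holds). Time passes only in rows, so rows that repeat a pose let the fingers close. It gives the time, the measured TCP pose, the force and the opening at its end, in the units of the state.
- get_obs(): the state, without advancing time (a new reading comes with each control period).
- camera(name): name is "scene" or "top"; returns the picture (384x512x3 uint8, blue, green, red); there is no depth.
- get_calibration(name): a dict with "fx", "fy", "cx", "cy" (pixels), "D" ([k1, k2, p1, p2, k3] as OpenCV has them; the pictures are not rectified), "origin" and "rotation" of the camera in the world. Camera axes: x right, y down, z forward; pixel columns grow to the right and rows downward; lengths in m; the calibration is good to about 2 mm. A picture is of the moment at which its call begins. get_calibration takes no time and is no camera call.
- hand_in(): hands the job in, once; it reports no verdict.
Trained networks look in the newest picture that a camera, given by its name, has taken for a name from the list of things; names that differ only in an ending like _2 or _b are one class to them, and where a whole thing is asked for, a point or a joint stands for the part that bears it (a point fixed in the world has none). Each returns a list of dicts, best first, with "conf" (0 to 1); they miss things now and then, are a little off and sometimes report something else, mostly with a low value. They report only what shows in the picture. A call takes as long as a camera call.
- spot_in(camera, target): "location" ([column, row] in pixels, amid what is visible of it).
- mark_of(camera, target): "location" ([column, row] in pixels: a listed point, or the origin of a listed thing).
The state is a dict: "time": time; "q": joint angles; "joint_velocities": joint speeds; "joint_torque": joint torques, N m; "position": TCP position; "tool_rot": TCP orientation; "ft_force": force on the tool from outside, world axes, zero at the start; "moment": the same for the moment, N m; "grip_width": finger opening in m.
Only numpy, scipy, OpenCV 4.12 (cv2) and the standard library are available. Lean on these libraries where they do the work, as an engineer would, in place of code of your own. Each camera call takes 0.05 s, during which the arm holds its last target. There are 200 camera calls.

## Working session

There is one attempt and no reset: what is moved stays moved. The work goes in short steps, Python scripts to look and compute and a tool call to move; the robot and the scene stay as the last step left them, time stands still between calls to the robot, and variables do not carry over. Pictures are saved under pics/ and viewed, about 8 in all and at most 12, crops included, and the job is handed in when it is done.

Besides the shell and the picture viewer there is one more tool, called after "Call:" as a command line: name --pt "numbers of a row" for each row, then --argument value for the rest. drive_tool: Moves the arm, as the interface text tells. Its arguments: {"type":"object","properties":{"plan":{"type":"array","items":{"type":"array","items":{"type":"number"}}},"newtons":{"type":"number"}},"required":["plan"]}

```bash
mkdir -p pics
cat > h.py <<'E'
from rig import *
import numpy as np, cv2
from scipy.spatial.transform import Rotation as R
def ray(cam,px,z):
    c=get_calibration(cam)
    K=np.array([[c['fx'],0,c['cx']],[0,c['fy'],c['cy']],[0,0,1.]])
    p=cv2.undistortPoints(np.array([[px]],float),K,np.array(c['D'],float))[0,0]
    o=np.array(c['origin']);d=np.array(c['rotation']).reshape(3,3)@np.array([p[0],p[1],1])
    return o+d*(z-o[2])/d[2]
E
python3 - <<'E'
from h import *
o=get_obs();print(o['time'],o['position'],o['tool_rot'],o['grip_width'])
print(R.from_quat(o['tool_rot']).as_matrix().round(3))
Z=dict(board=0,lug=.06,pointer=.022,mark_line=.018,plain_tape=.018,knob_near_grip=.06,knob_far_grip=.06,bolt_1=.018,washer=.018)
for cam in('top','scene'):
    print(cam,get_calibration(cam)['origin'])
    im=camera(cam);cv2.imwrite(f'pics/{cam}0.png',cv2.resize(im,None,fx=1.5,fy=1.5))
    cv2.imwrite(f'pics/{cam}0raw.png',im)
    for n,z in Z.items():
        for m in mark_of(cam,n)[:3]:print(n,round(m['conf'],2),np.round(m['location'],1),ray(cam,m['location'],z).round(4))
E
```

```text
0.0 [ 0.27099003 -0.56237153  0.22156565] [-0.15738409  0.69014493 -0.68861174  0.15730259] 0.08707814988410396
[[-0.901 -0.001  0.434]
 [-0.434  0.002 -0.901]
 [-0.    -1.    -0.002]]
top [0.27635193 0.03140894 1.50062932]Traceback (most recent call last):
  File "<stdin>", line 10, in <module>
  File "h.py", line 8, in ray
    o=np.array(c['origin']);d=np.array(c['rotation']).reshape(3,3)@np.array([p[0],p[1],1])
                              ~~~~~~~~~~~~~~~~~~~~~~~~~~~~~~~^^^^^
ValueError: cannot reshape array of size 4 into shape (3,3)
```

```bash
sed -i "s/np.array(c\['rotation'\]).reshape(3,3)/R.from_quat(c['rotation']).as_matrix()/" h.py
python3 - <<'E'
from h import *
Z=dict(board=0,lug=.06,pointer=.022,mark_line=.018,plain_tape=.018,knob_near_grip=.06,knob_far_grip=.06,bolt_1=.018,washer=.018)
for cam in('top','scene'):
    print(cam,get_calibration(cam)['origin'])
    im=camera(cam);cv2.imwrite(f'pics/{cam}0.png',cv2.resize(im,None,fx=1.5,fy=1.5))
    cv2.imwrite(f'pics/{cam}0raw.png',im)
    for n,z in Z.items():
        for m in mark_of(cam,n)[:3]:print(n,round(m['conf'],2),np.round(m['location'],1),ray(cam,m['location'],z).round(4))
E
```

```text
top [0.27635193 0.03140894 1.50062932]
board 0.58 [258.7 187.1] [0.5723 0.0356 0.    ]
lug 0.8 [254.8 185.4] [0.5668 0.0491 0.06  ]
pointer 0.62 [255.4 153.9] [0.6926 0.0453 0.022 ]
mark_line 0.65 [153.6 179.3] [0.6058 0.419  0.018 ]
mark_line 0.41 [273.5 148.8] [ 0.7118 -0.0219  0.018 ]
plain_tape 0.63 [251.7 146.9] [0.7208 0.0585 0.018 ]
knob_near_grip 0.48 [259.9 206. ] [0.493  0.0326 0.06  ]
knob_near_grip 0.31 [259.3 160.8] [0.6561 0.0314 0.06  ]
knob_far_grip 0.44 [260.6 162.5] [0.6497 0.0269 0.06  ]
bolt_1 0.43 [222.4 220.1] [0.4512 0.1678 0.018 ]
bolt_1 0.37 [295.8 219.8] [ 0.4469 -0.0946  0.018 ]
washer 0.46 [222.3 160.9] [0.6697 0.1675 0.018 ]
scene [ 0.97936016 -0.79688074  0.95176007]
board 0.67 [270.3 130. ] [0.4011 0.4013 0.    ]
board 0.57 [266.9 200.2] [0.5706 0.0328 0.    ]
lug 0.63 [269.9 187.2] [0.5784 0.0382 0.06  ]
pointer 0.63 [123.4 300.8] [ 0.4071 -0.4994  0.022 ]
pointer 0.57 [299.9 207.4] [0.6903 0.0335 0.022 ]
mark_line 0.58 [299.  215.8] [0.7011 0.0018 0.018 ]
plain_tape 0.66 [310.9 207.1] [0.7206 0.0547 0.018 ]
knob_near_grip 0.59 [250.4 181.7] [0.5087 0.0322 0.06  ]
knob_far_grip 0.44 [293.5 197. ] [0.6658 0.0322 0.06  ]
bolt_1 0.53 [258.  162.7] [0.4627 0.1741 0.018 ]
bolt_1 0.37 [214.1 208.9] [ 0.4429 -0.0969  0.018 ]
washer 0.36 [306.8 182.2] [0.6629 0.1589 0.018 ]
```

View pics/top0.png

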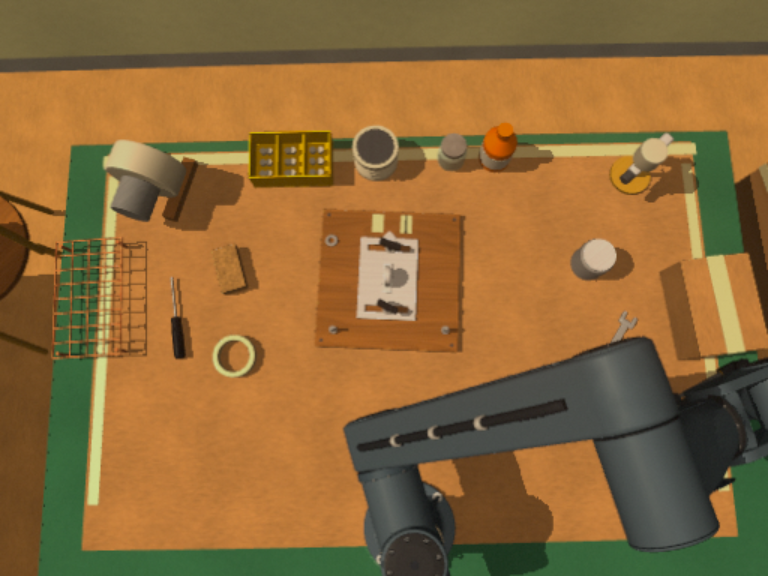

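View pics/scene0.png

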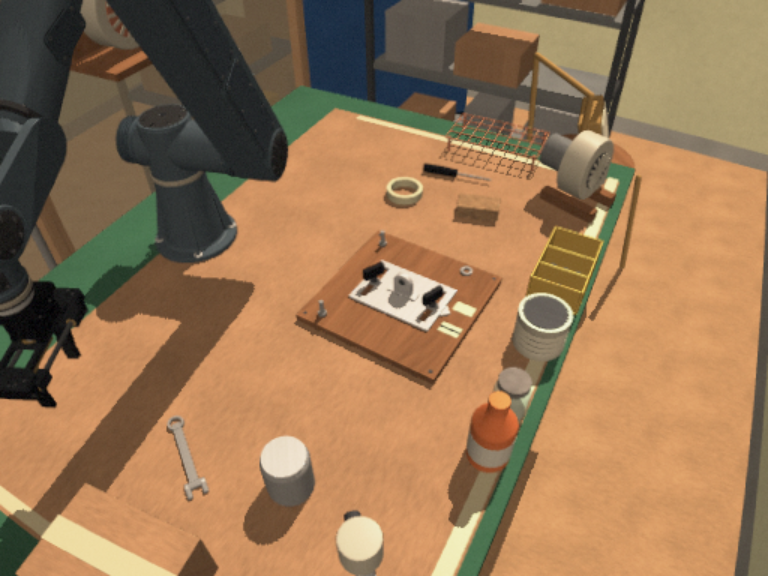

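Run:
```python
import cv2,numpy as np
a=cv2.imread('pics/top0raw.png')[136:240,205:315];b=cv2.imread('pics/scene0raw.png')[150:260,195:340]
a=cv2.resize(a,None,fx=7,fy=5.7*7/5.7,interpolation=cv2.INTER_CUBIC)[:600];cv2.imwrite('pics/a.png',cv2.resize(cv2.imread('pics/top0raw.png')[136:236,205:315],None,fx=6,fy=6,interpolation=cv2.INTER_CUBIC))
cv2.imwrite('pics/b.png',cv2.resize(b,None,fx=5,fy=5,interpolation=cv2.INTER_CUBIC))
```

```text
(no output)
```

View pics/a.png

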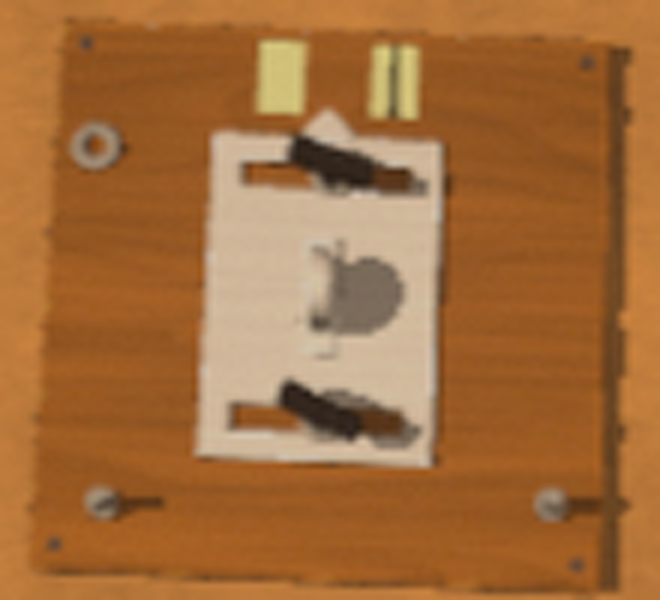

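View pics/b.png

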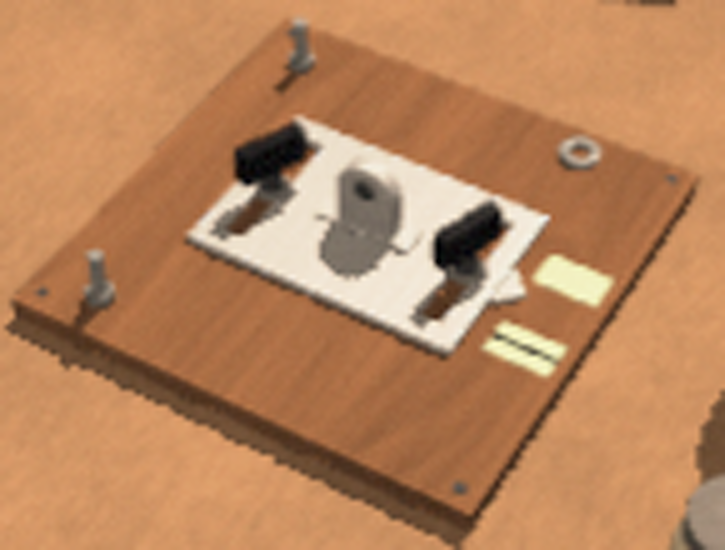

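```bash
cat > p.py <<'E'
from h import *
def show(cam,f,off,pts):
    P={}
    for n,(c,r,z) in pts.items():
        P[n]=ray(cam,[(c+.5)/f-.5+off[0],(r+.5)/f-.5+off[1]],z);print(cam,n,P[n].round(4))
    return P
E
python3 - <<'E'
from p import *
A=show('top',6,(205,136),dict(TL=(67,22,.018),TR=(613,45,.018),BR=(600,587,.018),BL=(37,572,.018),line=(395,82,.018),tip=(331,108,.022),bTL=(213,131,.024),bTR=(442,142,.024),bBR=(433,466,.024),bBL=(197,456,.024),lugtop=(318,285,.075),kf=(333,162,.07),kn=(321,410,.07),kf1=(292,148,.07),kf2=(374,177,.07),kn1=(282,390,.07),kn2=(360,430,.07),tapeL=(282,77,.018),bolt1=(103,502,.05),bolt2=(552,504,.05)))
B=show('scene',5,(195,150),dict(TL=(697,180,.018),TR=(470,515,.018),BR=(15,303,.018),BL=(290,22,.018),line=(527,347,.018),tip=(524,293,.022),bTL=(549,216,.024),bTR=(449,351,.024),bBR=(187,238,.024),bBL=(298,117,.024),tapeL=(575,280,.018),kf1=(440,240,.07),kf2=(490,205,.07),))
for P in(A,B):
    y=P['TL']-P['TR']+P['BL']-P['BR'];x=P['TL']-P['BL']+P['TR']-P['BR']
    yb=P['bTL']-P['bTR']+P['bBL']-P['bBR'];xb=P['bTL']-P['bBL']+P['bTR']-P['bBR']
    for v,o in((y,1),(x,0),(yb,1),(xb,0)):
        a=np.arctan2(v[1],v[0])-o*np.pi/2;print('yaw',np.degrees(a).round(2),np.linalg.norm(v)/2)
    print('centre',np.mean([P[k] for k in('TL','TR','BL','BR')],0),'brk',np.mean([P[k] for k in('bTL','bTR','bBL','bBR')],0))
    d=P['line']-P['tip'];print(d)
E
```

```text
top TL [0.7533 0.1916 0.018 ]
top TR [ 0.7312 -0.1457  0.018 ]
top BR [ 0.3977 -0.124   0.018 ]
top BL [0.4134 0.2094 0.018 ]
top line [ 0.7103 -0.0105  0.018 ]
top tip [0.6935 0.0292 0.022 ]
top bTL [0.6799 0.1016 0.024 ]
top bTR [ 0.6699 -0.0381  0.024 ]
top bBR [ 0.471 -0.027  0.024]
top bBL [0.4799 0.1134 0.024 ]
top lugtop [0.5719 0.0391 0.075 ]
top kf [0.6469 0.0288 0.07  ]
top kn [0.499  0.0388 0.07  ]
top kf1 [0.6559 0.0529 0.07  ]
top kf2 [0.6372 0.0048 0.07  ]
top kn1 [0.5112 0.0611 0.07  ]
top kn2 [0.4868 0.0164 0.07  ]
top tapeL [0.715 0.059 0.018]
top bolt1 [0.4504 0.1671 0.05  ]
top bolt2 [ 0.4439 -0.0946  0.05  ]
scene TL [0.7536 0.1862 0.018 ]
scene TR [ 0.7318 -0.1458  0.018 ]
scene BR [ 0.3981 -0.1266  0.018 ]
scene BL [0.4211 0.2097 0.018 ]
scene line [ 0.7094 -0.0093  0.018 ]
scene tip [0.6903 0.0295 0.022 ]
scene bTL [0.6778 0.1007 0.024 ]
scene bTR [ 0.6686 -0.0398  0.024 ]
scene bBR [ 0.4711 -0.0288  0.024 ]
scene bBL [0.4802 0.1116 0.024 ]
scene tapeL [0.7143 0.0591 0.018 ]
scene kf1 [0.6397 0.0047 0.07  ]
scene kf2 [0.6549 0.0481 0.07  ]
yaw -3.23 0.33590029450263925
yaw -3.35 0.337313111050566
yaw -3.85 0.14034605469157588
yaw -3.28 0.1997475403817467
centre [0.57388304 0.03283492 0.018     ] brk [0.57520428 0.0375044  0.024     ]
[ 0.01686467 -0.03974737 -0.004     ]
yaw -3.84 0.3348728685276433
yaw -3.67 0.33379414134553964
yaw -3.72 0.14078832640940528
yaw -3.19 0.197850516209305
centre [0.5761189  0.03087718 0.018     ] brk [0.57443196 0.03591562 0.024     ]
[ 0.0190878  -0.03874176 -0.004     ]
```

Call:
drive_tool --pt "-533 72 -409 0 29 0 60" --pt "-533 72 -409 0 29 0 60" --pt "-533 72 -409 0 29 0 60" --pt "-533 72 -409 0 29 0 60" --pt "-533 72 -409 0 29 0 60" --pt "-533 72 -409 0 29 0 60" --pt "-533 72 -409 0 29 0 60" --pt "-533 72 -409 0 29 0 60" --pt "-533 72 -409 0 29 0 60" --pt "-533 72 -409 0 29 0 60" --newtons 20

```text
time: 2.1
position: [0.4961, -0.1177, 0.1694]
tool_rot: [-0.021, -0.707, 0.707, 0.02]
ft_force: [0.1, -1.1, -0.3]
grip_width: 0.0604
```

```bash
cat > go.py <<'E'
# python3 go.py x y z yaw_deg : tool-frame shift in mm and rotvec in deg
import sys
from h import *
def rel(t,yaw):
    o=get_obs();M=R.from_quat(o['tool_rot'])
    zc=np.array([np.cos(yaw),np.sin(yaw),0]);yc=np.array([0,0,-1.]);T=R.from_matrix(np.c_[np.cross(yc,zc),yc,zc])
    zz=M.as_matrix()[:,2]
    print('t',round(o['time'],2),'pos',np.round(o['position'],4),'yaw',np.degrees(np.arctan2(zz[1],zz[0])).round(2),'w',round(o['grip_width'],4),'F',np.round(o['ft_force'],1),'M',np.round(o['moment'],2))
    return (1000*M.inv().apply(np.array(t)-o['position'])).round(1),np.degrees((M.inv()*T).as_rotvec()).round(1)
if __name__=='__main__':
    a=list(map(float,sys.argv[1:]));print(rel(a[:3],np.radians(a[3])))
E
python3 go.py .574 .037 .15 -93.5
```

```text
t 2.1 pos [ 0.4961 -0.1177  0.1694] yaw -93.29 w 0.0604 F [ 0.1 -1.1 -0.3] M [-0.01  0.02 -0.  ]
(array([ -68.9,   19.4, -158.9]), array([-0. ,  0.2, -0. ]))
```

Call:
drive_tool --pt "-69 19 -159 0 0 0 60" --pt "-69 19 -159 0 0 0 60" --pt "-69 19 -159 0 0 0 60" --pt "-69 19 -159 0 0 0 60" --pt "-69 60 -159 0 0 0 60" --pt "-69 80 -159 0 0 0 60" --pt "-69 100 -159 0 0 0 60" --pt "-69 115 -159 0 0 0 60" --pt "-69 126 -159 0 0 0 60" --pt "-69 126 -159 0 0 0 60"

```text
time: 3.1
position: [0.5722, 0.0354, 0.0419]
tool_rot: [0.019, 0.707, -0.707, -0.021]
ft_force: [-0.2, -0.6, -0.0]
grip_width: 0.0601
```

```bash
python3 go.py .574 .037 .043 -93.5
python3 - <<'E'
from h import *
im=camera('scene');cv2.imwrite('pics/s1.png',cv2.resize(im[110:270,180:350],None,fx=4,fy=3.7))
E
```

```text
t 3.1 pos [0.5722 0.0354 0.0419] yaw -93.29 w 0.0601 F [-0.2 -0.6 -0. ] M [ 0.04  0.01 -0.06]
(array([-1.7, -1.1, -1.7]), array([0. , 0.2, 0.2]))
```

View pics/s1.png

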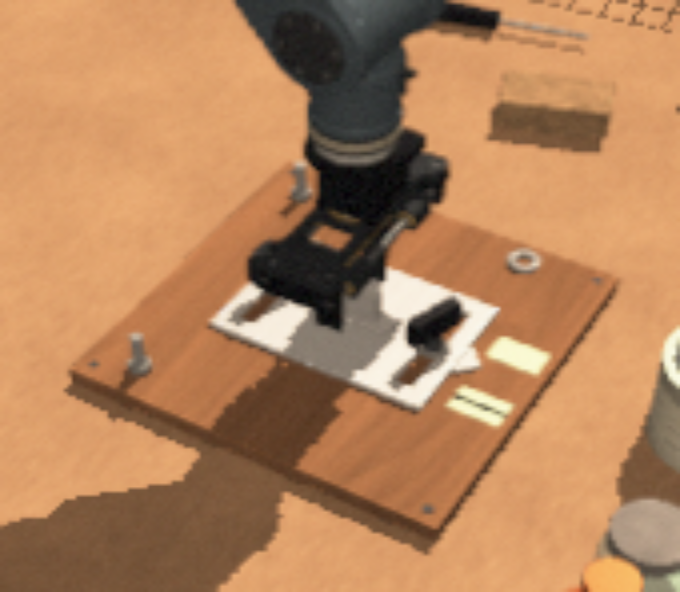

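The picture shows the gripper straddling the lug, with the pointer, the line and both bolts clear of it. I'll close on the lug.

Call:
drive_tool --pt "0 -1 0 0 0 0 0" --pt "0 -1 0 0 0 0 0" --pt "0 -1 0 0 0 0 0" --pt "0 -1 0 0 0 0 0" --pt "0 -1 0 0 0 0 0" --pt "0 -1 0 0 0 0 0" --pt "0 -1 0 0 0 0 0" --pt "0 -1 0 0 0 0 0" --newtons 20

```text
time: 3.95
position: [0.5732, 0.0357, 0.0443]
tool_rot: [0.021, 0.707, -0.707, -0.021]
ft_force: [-0.3, 2.1, 1.4]
grip_width: 0.0117
```

```bash
python3 go.py .574 .037 .043 -93.5
python3 - <<'E'
from h import *
im=camera('scene');cv2.imwrite('pics/s2raw.png',im)
for n,z in dict(pointer=.022,mark_line=.018).items():
    for m in mark_of('scene',n)[:2]:print(n,round(m['conf'],2),np.round(m['location'],1),ray('scene',m['location'],z).round(4))
E
```

```text
t 3.95 pos [0.5732 0.0357 0.0443] yaw -93.34 w 0.0117 F [-0.3  2.1  1.4] M [ 0.38  0.01 -0.19]
(array([-0.8,  1.3, -1.3]), array([ 0. ,  0.2, -0. ]))
pointer 0.62 [299.1 210. ] [0.6926 0.0217 0.022 ]
mark_line 0.4 [301.  217.3] [ 0.7093 -0.0012  0.018 ]
```

Call:
drive_tool --pt "0 0 5 0 0 0 0" --pt "0 0 12 0 0 0 0" --pt "0 0 20 0 0 0 0" --pt "0 0 28 0 0 0 0" --pt "0 0 34 0 0 0 0" --pt "0 0 36 0 0 0 0" --pt "0 0 36 0 0 0 0" --pt "0 0 36 0 0 0 0"

```text
time: 4.9
position: [0.5708, -0.0018, 0.0444]
tool_rot: [-0.02, -0.706, 0.707, 0.02]
ft_force: [-3.0, -2.2, 3.8]
grip_width: 0.0119
```

```bash
python3 go.py .574 .037 .043 -93.5
python3 - <<'E'
from h import *
im=camera('scene');cv2.imwrite('pics/s2raw.png',im);it=camera('top');cv2.imwrite('pics/t2raw.png',it)
a=cv2.resize(im[185:245,270:330],None,fx=8,fy=8,interpolation=cv2.INTER_CUBIC);b=cv2.resize(it[136:196,235:275],None,fx=8,fy=8,interpolation=cv2.INTER_CUBIC)
cv2.imwrite('pics/ab2.png',np.hstack([a,b]))
E
```

```text
t 4.9 pos [ 0.5708 -0.0018  0.0444] yaw -93.25 w 0.0119 F [-3.  -2.2  3.8] M [-0.43  0.43 -0.17]
(array([ -1. ,   1.3, -38.9]), array([-0.1,  0.3,  0. ]))
```

View pics/ab2.png

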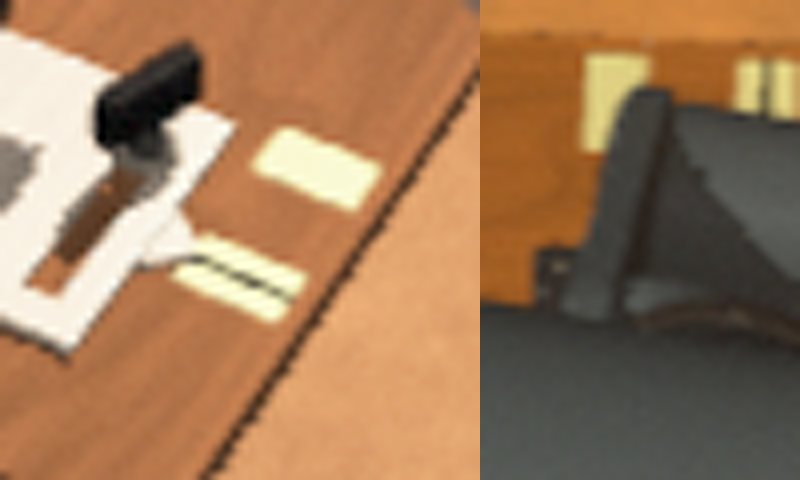

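Run:
```python
from p import *
P=show('scene',8,(270,185),dict(tip=(197,257,.022),l1=(198,260,.018),l2=(293,298,.018),c1=(207,234,.018),c2=(309,271,.018),c3=(276,323,.018),c4=(172,279,.018)))
lc=np.mean([P['c%d'%i] for i in(1,2,3,4)],0)
for y in(-3.2,-3.7):
    v=np.array([-np.sin(np.radians(y)),np.cos(np.radians(y)),0])
    print([((P['tip']-q)@v*1000).round(1) for q in(lc,(P['l1']+P['l2'])/2,P['l1'],P['l2'])])
```

```text
scene tip [ 0.6901 -0.0121  0.022 ]
scene l1 [ 0.6899 -0.01    0.018 ]
scene l2 [ 0.7315 -0.0113  0.018 ]
scene c1 [0.6875 0.0045 0.018 ]
scene c2 [0.7317 0.0048 0.018 ]
scene c3 [ 0.7305 -0.0263  0.018 ]
scene c4 [ 0.6848 -0.0239  0.018 ]
[np.float64(-2.9), np.float64(-2.6), np.float64(-2.1), np.float64(-3.1)]
[np.float64(-3.0), np.float64(-2.8), np.float64(-2.1), np.float64(-3.5)]
```

Call:
drive_tool --pt "0 0 0 0 0 0 40" --pt "0 0 0 0 0 0 40" --pt "0 0 0 0 0 0 40" --pt "0 -40 0 0 0 0 40" --pt "0 -80 0 0 0 0 40" --pt "0 -120 30 0 0 0 40" --pt "0 -130 80 0 0 0 40" --pt "0 -130 130 0 0 0 40" --pt "0 -130 180 0 0 0 40" --pt "0 -130 230 0 0 0 40"

```text
time: 6.0
position: [0.558, -0.2308, 0.1746]
tool_rot: [-0.02, -0.707, 0.707, 0.02]
ft_force: [0.8, 0.0, 0.0]
grip_width: 0.0398
```

Call:
drive_tool --pt "0 0 50 0 0 0 40" --pt "0 0 100 0 0 0 40" --pt "0 0 100 0 0 0 40"

```text
time: 6.3
position: [0.5524, -0.3367, 0.1744]
tool_rot: [-0.024, -0.705, 0.709, 0.021]
ft_force: [-0.0, -0.6, -0.4]
grip_width: 0.0402
```

```bash
python3 - <<'E'
from h import *
im=np.mean([camera('scene') for _ in range(4)],0).astype('uint8');it=np.mean([camera('top') for _ in range(4)],0).astype('uint8')
cv2.imwrite('pics/s3raw.png',im);cv2.imwrite('pics/t3raw.png',it)
a=cv2.resize(im[170:240,225:325],None,fx=8,fy=8,interpolation=cv2.INTER_CUBIC)[:560];b=it[138:215,230:285]
cv2.imwrite('pics/a3.png',a);cv2.imwrite('pics/b3.png',cv2.resize(b[:,:],None,fx=7.5,fy=7.5,interpolation=cv2.INTER_CUBIC))
E
python3 go.py .5 .037 .15 -93.5
```

```text
t 6.7 pos [ 0.5525 -0.3274  0.1744] yaw -93.16 w 0.0396 F [ 0.4 -0.6 -0.3] M [0.03 0.02 0.01]
(array([  72.5,   24.5, -360.9]), array([0. , 0.3, 0. ]))
```

View pics/a3.png

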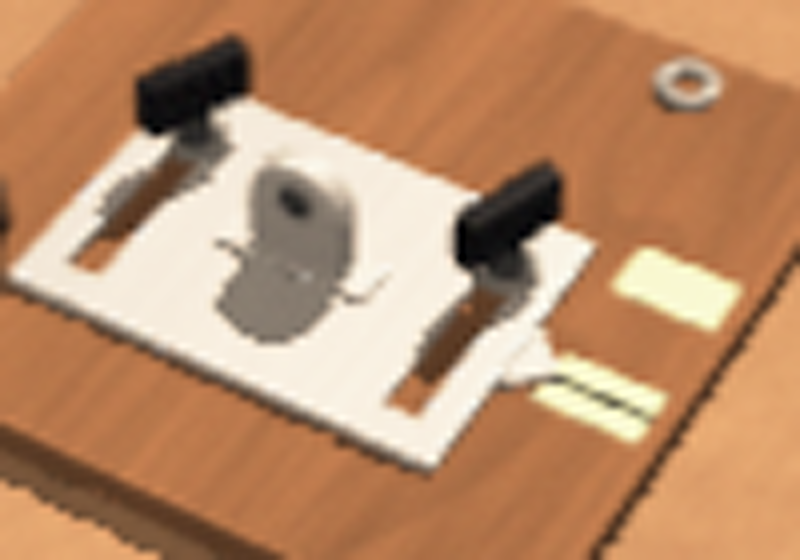

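View pics/b3.png

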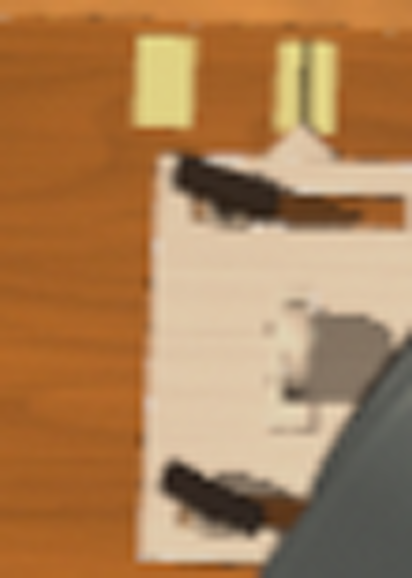

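Run:
```python
from p import *
# sub-pixel dark line column per raw row in top
it=cv2.imread('pics/t3raw.png').astype(float).sum(2)
for r in range(143,162):
    row=it[r,264:280]; print(r,row.astype(int))
for y in(-3.5,):
    v=np.array([-np.sin(np.radians(y)),np.cos(np.radians(y)),0])
    P=show('top',7.5,(230,138),dict(tip=(303,125,.022),l1=(306,50,.018),l2=(305,115,.018),f1=(157,153,.024)))
    print([((P['tip']-P[q])@v*1000).round(1) for q in('l1','l2')])
    P=show('scene',8,(225,170),dict(tip=(556,374,.022),l1=(560,377,.018),l2=(652,418,.018),e1=(596,241,.024),e2=(431,470,.024),w1=(11,274,.024)))
    m=(P['e1']+P['e2'])/2;l=(P['l1']+P['l2'])/2
    print([((P['tip']-P[q])@v*1000).round(1) for q in('l1','l2')],(m-l)@v*1000)
```

```text
143 [311 307 314 384 427 432 339 353 430 411 358 316 304 306 307 306]
144 [302 302 337 492 563 560 406 435 563 562 475 336 306 305 305 298]
145 [307 309 348 492 563 565 405 434 563 562 477 338 309 309 310 307]
146 [297 299 337 489 564 551 388 436 564 564 473 325 288 286 288 290]
147 [292 292 344 494 562 504 315 434 564 563 474 328 292 288 289 288]
148 [287 288 373 511 564 505 319 435 564 564 470 325 285 285 288 288]
149 [294 297 378 512 565 506 322 437 565 564 467 317 291 292 288 286]
150 [299 295 378 511 564 506 337 447 564 564 452 296 297 295 296 295]
151 [299 296 379 510 564 506 334 447 565 565 452 296 296 298 297 298]
152 [305 305 395 519 563 502 339 447 564 565 452 296 296 299 301 302]
153 [299 293 419 535 565 503 340 448 564 563 451 288 287 288 286 294]
154 [284 281 407 522 550 520 400 431 545 565 448 283 278 279 281 279]
155 [287 288 353 448 511 567 544 428 454 520 417 284 284 284 283 282]
156 [284 288 320 430 551 590 584 545 436 325 291 285 288 288 284 286]
157 [286 314 430 552 592 584 583 582 546 441 319 287 295 296 295 292]
158 [368 428 545 589 589 588 580 575 574 530 382 284 314 296 285 285]
159 [546 554 579 589 600 600 577 561 555 546 482 434 440 413 384 383]
160 [542 571 588 586 587 587 587 588 589 589 589 588 588 588 588 588]
161 [304 442 533 565 586 586 585 584 585 585 584 585 587 585 585 584]
top tip [ 0.6902 -0.0083  0.022 ]
top l1 [ 0.7296 -0.0108  0.018 ]
top l2 [ 0.6964 -0.0095  0.018 ]
top f1 [0.677  0.0635 0.024 ]
[np.float64(0.1), np.float64(0.8)]
scene tip [ 0.6891 -0.0108  0.022 ]
scene l1 [ 0.69   -0.0081  0.018 ]
scene l2 [ 0.7311 -0.0114  0.018 ]
scene e1 [0.6746 0.0626 0.024 ]
scene e2 [ 0.667 -0.08   0.024]
scene w1 [ 0.4688 -0.0643  0.024 ]
[np.float64(-2.7), np.float64(-1.9)] -1.2992762578625527
```

The top view shows the tip at (303,125) and the line at about column 306. By sub-pixel measurement the pointer is about 1 mm to the +y side from the top camera, and about 1.5 mm to the other side from the scene camera. That is within tolerance, so the near knob is next.

```bash
python3 go.py .4995 .037 .12 -28.6
```

```text
t 6.7 pos [ 0.5525 -0.3274  0.1744] yaw -93.16 w 0.0396 F [ 0.4 -0.6 -0.3] M [0.03 0.02 0.01]
(array([  73. ,   54.5, -360.9]), array([  0. , -64.6,   0. ]))
```

Call:
drive_tool --pt "73 30 -361 0 -64.6 0 50" --pt "73 30 -361 0 -64.6 0 50" --pt "73 30 -361 0 -64.6 0 50" --pt "73 30 -361 0 -64.6 0 50" --pt "73 30 -361 0 -64.6 0 50" --pt "73 30 -361 0 -64.6 0 50" --pt "73 30 -361 0 -64.6 0 50" --pt "73 30 -361 0 -64.6 0 50" --pt "73 30 -361 0 -64.6 0 50" --pt "73 30 -361 0 -64.6 0 50"

```text
time: 7.7
position: [0.5003, 0.0361, 0.1447]
tool_rot: [0.361, -0.608, 0.608, -0.361]
ft_force: [0.5, -0.2, -1.3]
grip_width: 0.0499
```

```bash
python3 go.py .4995 .037 .043 -28.6
```

```text
t 7.7 pos [0.5003 0.0361 0.1447] yaw -28.62 w 0.0499 F [ 0.5 -0.2 -1.3] M [-0.   -0.07  0.  ]
(array([ -0.4, 101.7,  -1.3]), array([-0.1, -0. , -0. ]))
```

Call:
drive_tool --pt "0 30 -1 0 0 0 50" --pt "0 60 -1 0 0 0 50" --pt "0 80 -1 0 0 0 50" --pt "0 95 -1 0 0 0 50" --pt "0 101 -1 0 0 0 50" --pt "0 101 -1 0 0 0 50"

```text
time: 8.3
position: [0.4994, 0.0349, 0.0428]
tool_rot: [-0.36, 0.609, -0.609, 0.36]
ft_force: [1.1, 0.9, 0.3]
grip_width: 0.0501
```

```bash
python3 go.py .4995 .037 .043 -28.6;python3 - <<'E'
from h import *
a=camera('scene')[130:250,190:330];b=camera('top')[138:238,220:290]
cv2.imwrite('pics/c4.png',np.hstack([cv2.resize(a,(560,480)),cv2.resize(b,(240,480))]))
E
```

```text
t 8.3 pos [0.4994 0.0349 0.0428] yaw -28.81 w 0.0501 F [1.1 0.9 0.3] M [-0.01 -0.05 -0.04]
(array([-1.9, -0.2, -0.9]), array([ 0. , -0.2,  0. ]))
```

View pics/c4.png

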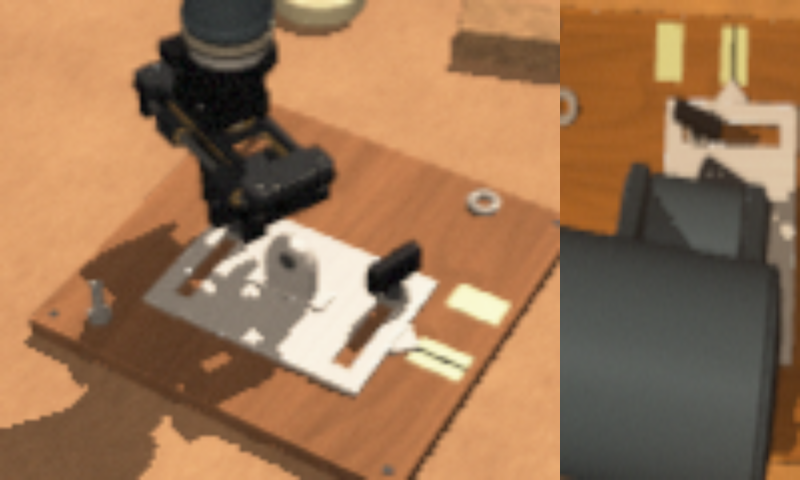

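The fingers are down around the near knob, nothing else is touched, and the pointer is still on the line. Closing on the bar next.

Call:
drive_tool --pt "-2 0 0 0 0 0 5" --pt "-2 0 0 0 0 0 5" --pt "-2 0 0 0 0 0 5" --pt "-2 0 0 0 0 0 5" --pt "-2 0 0 0 0 0 5" --pt "-2 0 0 0 0 0 5" --pt "-2 0 0 0 0 0 5" --newtons 20

```text
time: 9.1
position: [0.4993, 0.0381, 0.0434]
tool_rot: [-0.361, 0.609, -0.608, 0.36]
ft_force: [-1.1, 2.3, 3.4]
grip_width: 0.0136
```

```bash
python3 go.py .4995 .037 .043 -93.5
```

```text
t 9.1 pos [0.4993 0.0381 0.0434] yaw -28.68 w 0.0136 F [-1.1  2.3  3.4] M [0.3  0.25 0.07]
(array([0.9, 0.4, 0.7]), array([ 0.1, 64.8,  0.1]))
```

Call:
drive_tool --pt "0 0 0 0 8 0 5" --pt "0 0 0 0 16 0 5" --pt "0 0 0 0 24 0 5" --pt "0 0 0 0 32 0 5" --pt "0 0 0 0 40 0 5" --pt "0 0 0 0 48 0 5" --pt "0 0 0 0 56 0 5" --pt "0 0 0 0 62 0 5" --pt "0 0 0 0 65 0 5" --pt "0 0 0 0 65 0 5"

```text
time: 10.1
position: [0.4989, 0.039, 0.0434]
tool_rot: [0.022, 0.707, -0.706, -0.024]
ft_force: [-2.1, 4.7, 3.9]
grip_width: 0.0138
```

```bash
python3 go.py .4995 .037 .043 -93.5
```

```text
t 10.1 pos [0.4989 0.039  0.0434] yaw -93.76 w 0.0138 F [-2.1  4.7  3.9] M [0.95 0.32 0.04]
(array([-0.8,  0.4,  1.9]), array([ 0.1, -0.3,  0.1]))
```

Call:
drive_tool --pt "0 0 0 0 2 0 5" --pt "0 0 0 0 3 0 5" --pt "0 0 0 0 3 0 5"

```text
time: 10.4
position: [0.4987, 0.0389, 0.0434]
tool_rot: [0.04, 0.706, -0.706, -0.042]
ft_force: [-1.3, 5.9, 2.9]
grip_width: 0.014
```

```bash
python3 go.py .4995 .037 .043 -93.5
```

```text
t 10.4 pos [0.4987 0.0389 0.0434] yaw -96.59 w 0.014 F [-1.3  5.9  2.9] M [1.02 0.27 0.52]
(array([-1. ,  0.4,  1.8]), array([ 0.1, -3.1,  0.2]))
```

The yaw moment rose to 0.5 N m, so the near knob is at its stop. I'll release and go up.

Call:
drive_tool --pt "0 0 0 0 -1 0 14" --pt "0 0 0 0 -1 0 50" --pt "0 0 0 0 -1 0 50" --pt "0 0 0 0 -1 0 50" --pt "0 -30 0 0 -1 0 50" --pt "0 -60 0 0 -1 0 50" --pt "0 -100 0 0 -1 0 50" --pt "0 -100 0 0 -1 0 50"

```text
time: 11.2
position: [0.504, 0.037, 0.1476]
tool_rot: [-0.039, -0.706, 0.707, 0.031]
ft_force: [0.9, 0.4, 0.2]
grip_width: 0.0493
```

```bash
python3 go.py .649 .029 .143 -20.5
```

```text
t 11.2 pos [0.504  0.037  0.1476] yaw -95.7 w 0.0493 F [0.9 0.4 0.2] M [ 0.05 -0.05 -0.04]
(array([-145. ,    6.2,   -6.5]), array([ -0.5, -75.2,  -0.5]))
```

Call:
drive_tool --pt "-145 5 -6 0 -75 0 50" --pt "-145 5 -6 0 -75 0 50" --pt "-145 5 -6 0 -75 0 50" --pt "-145 5 -6 0 -75 0 50" --pt "-145 5 -6 0 -75 0 50" --pt "-145 5 -6 0 -75 0 50" --pt "-145 5 -6 0 -75 0 50" --pt "-145 5 -6 0 -75 0 50" --pt "-145 5 -6 0 -75 0 50" --pt "-145 5 -6 0 -75 0 50"

```text
time: 12.2
position: [0.6445, 0.0291, 0.137]
tool_rot: [-0.402, 0.582, -0.581, 0.401]
ft_force: [-0.1, -0.1, 0.9]
grip_width: 0.0499
```

```bash
python3 go.py .649 .029 .043 -20.5
```

```text
t 12.2 pos [0.6445 0.0291 0.137 ] yaw -20.72 w 0.0499 F [-0.1 -0.1  0.9] M [-0.07 -0.02  0.01]
(array([-1.6, 94. ,  4.3]), array([ 0.1, -0.2,  0. ]))
```

Call:
drive_tool --pt "-2 30 4 0 0 0 50" --pt "-2 60 4 0 0 0 50" --pt "-2 80 4 0 0 0 50" --pt "-2 90 4 0 0 0 50" --pt "-2 94 4 0 0 0 50" --pt "-2 94 4 0 0 0 50"

```text
time: 12.8
position: [0.6495, 0.0297, 0.0441]
tool_rot: [-0.402, 0.582, -0.582, 0.402]
ft_force: [0.8, 0.4, 0.6]
grip_width: 0.0503
```

Call:
drive_tool --pt "0 0 0 0 0 0 5" --pt "0 0 0 0 0 0 5" --pt "0 0 0 0 0 0 5" --pt "0 0 0 0 0 0 5" --pt "0 0 0 0 0 0 5" --pt "0 0 0 0 0 0 5" --pt "0 0 0 0 0 0 5"

```text
time: 13.5
position: [0.6496, 0.0298, 0.0445]
tool_rot: [0.402, -0.582, 0.582, -0.402]
ft_force: [-0.2, -0.6, 2.3]
grip_width: 0.0135
```

```bash
python3 go.py .649 .029 .043 -93.5
```

```text
t 13.5 pos [0.6496 0.0298 0.0445] yaw -20.7 w 0.0135 F [-0.2 -0.6  2.3] M [ 0.05 -0.04 -0.03]
(array([ 1. ,  1.5, -0.2]), array([-0. , 72.8, -0. ]))
```

Call:
drive_tool --pt "0 0 0 0 8 0 5" --pt "0 0 0 0 16 0 5" --pt "0 0 0 0 24 0 5" --pt "0 0 0 0 32 0 5" --pt "0 0 0 0 40 0 5" --pt "0 0 0 0 48 0 5" --pt "0 0 0 0 56 0 5" --pt "0 0 0 0 64 0 5" --pt "0 0 0 0 70 0 5" --pt "0 0 0 0 73 0 5"

```text
time: 14.5
position: [0.6499, 0.0294, 0.0446]
tool_rot: [-0.024, -0.706, 0.707, 0.023]
ft_force: [0.0, -0.1, 1.9]
grip_width: 0.014
```

Call:
drive_tool --pt "0 0 0 0 2 0 5" --pt "0 0 0 0 3 0 5" --pt "0 0 0 0 3 0 5"

```text
time: 14.8
position: [0.6496, 0.0294, 0.0446]
tool_rot: [-0.041, -0.706, 0.706, 0.04]
ft_force: [-0.4, -1.2, 2.2]
grip_width: 0.0143
```

```bash
python3 go.py .649 .029 .043 -93.5
```

```text
t 14.8 pos [0.6496 0.0294 0.0446] yaw -96.58 w 0.0143 F [-0.4 -1.2  2.2] M [-0.24  0.09  0.51]
(array([0.6, 1.6, 0.5]), array([-0.1, -3.1, -0. ]))
```

The far knob gives the same moment rise, so it is at its stop too. I'll release, retreat sideways and look.

Call:
drive_tool --pt "0 0 0 0 -1 0 14" --pt "0 0 0 0 -1 0 50" --pt "0 0 0 0 -1 0 50" --pt "0 0 0 0 -1 0 50" --pt "0 -40 0 0 -1 0 50" --pt "0 -80 0 0 -1 0 50" --pt "0 -120 0 0 -1 0 50" --pt "0 -130 0 0 -1 0 50" --pt "0 -130 50 0 -1 0 50" --pt "0 -130 100 0 -1 0 50"

```text
time: 15.8
position: [0.6376, -0.0687, 0.1744]
tool_rot: [0.034, 0.706, -0.706, -0.034]
ft_force: [0.2, -1.0, 0.1]
grip_width: 0.0498
```

Call:
drive_tool --pt "10 0 50 0 0 0 50" --pt "30 0 100 0 0 0 50" --pt "60 0 140 0 0 0 50" --pt "80 0 180 0 0 0 50" --pt "100 0 220 0 0 0 50" --pt "100 0 240 0 0 0 50" --pt "100 0 240 0 0 0 50" --pt "100 0 240 0 0 0 50"

```text
time: 16.6
position: [0.5148, -0.2977, 0.1737]
tool_rot: [0.035, 0.707, -0.706, -0.035]
ft_force: [0.5, 1.0, -1.0]
grip_width: 0.0496
```

```bash
python3 go.py .649 .029 .043 -93.5;python3 - <<'E'
from h import *
a=camera('scene');b=camera('top');cv2.imwrite('pics/t5raw.png',b)
s=b.astype(int).sum(2)
for r in (146,148,151,153,155,156,157,158):print(r,s[r,262:280])
a=a[160:250,200:330];b=b[138:218,225:290]
cv2.imwrite('pics/c5.png',np.hstack([cv2.resize(a,(420,560)[::1] if 0 else (420,291)),np.zeros((291,0,3),'uint8')]))
A=cv2.resize(a,None,fx=3.2,fy=3.2,interpolation=cv2.INTER_CUBIC);B=cv2.resize(b,None,fx=5.5,fy=5.5,interpolation=cv2.INTER_CUBIC)
h=max(A.shape[0],B.shape[0]);p=lambda i:cv2.copyMakeBorder(i,0,h-i.shape[0],0,0,cv2.BORDER_CONSTANT)
cv2.imwrite('pics/c5.png',np.hstack([p(A),p(B)]))
E
```

```text
t 16.6 pos [ 0.5148 -0.2977  0.1737] yaw -95.73 w 0.0496 F [ 0.5  1.  -1. ] M [ 0.05  0.06 -0.04]
(array([-101. ,  131.2, -338.2]), array([ 0.1, -2.2,  0. ]))
146 [296 295 296 297 337 489 562 554 388 433 565 567 472 321 290 287 291 292]
148 [289 290 288 289 378 508 564 500 322 434 564 563 476 324 284 289 291 288]
151 [298 295 299 298 380 514 564 510 341 446 565 567 455 297 296 300 298 300]
153 [309 306 292 296 420 537 566 504 339 452 569 567 451 289 283 287 288 290]
155 [271 301 285 290 355 446 510 567 543 431 456 520 421 293 282 286 286 284]
156 [247 296 287 290 321 425 552 589 588 550 437 325 294 290 292 290 294 291]
157 [232 296 288 317 427 552 590 583 585 583 543 440 320 282 293 294 289 297]
158 [250 308 298 375 493 545 544 548 537 545 563 534 385 282 313 300 278 285]
```

View pics/c5.png

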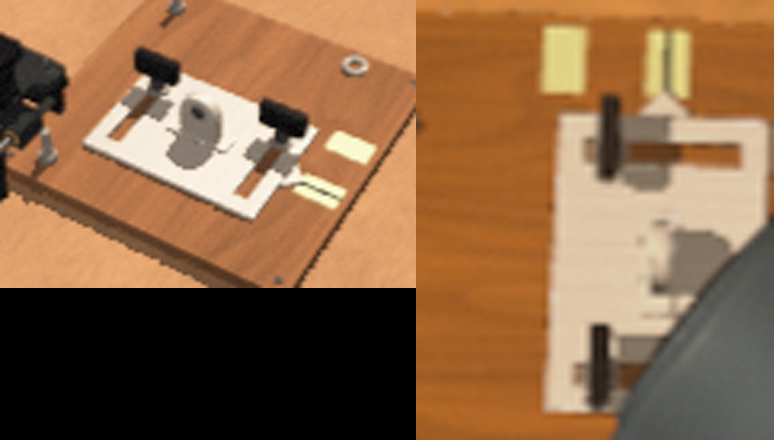

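The pointer is still on the line and its pixel profile is unchanged. Both bars lie across the slots, and the arm is clear of everything.

```bash
python3 -c "
from rig import *
print(hand_in())"
```

```text
the job is handed in; nothing more can be done
None
```

The bracket is on the pen line and clamped, and I handed the job in at about 17 s of the 62 s allowed. The hand-in gives no verdict, so the result rests on my own checks.

- **Bracket:** I gripped the lug and slid the bracket about 38 mm along −y with both knobs still loose, then let go. The two cameras disagree slightly on the pointer: about 1 mm to the +y side from the top camera, and about 1.3 to 2.7 mm to the −y side from the scene camera. Both are within the 4 mm tolerance. I gave the top view more weight because it is less affected by the pointer's height above the tape, and I did not correct further.
- **Knobs:** I turned both clockwise until the yaw moment rose to about 0.5 N m with the jaws about 3° past the expected stop angle. The last pictures show both bars square across the slots.
- **Last checks:** The pointer's pixels in the top view did not change after clamping. The bolts and washer visible in the last pictures look undisturbed. The gripper was clear at about 0.17 m height, and outside force at the tool was about 1 N per axis.

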